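# Load a memo block into the stack cutter and hold its sprung clamp lever down for the cut

## Task

Slide the double-length memo block flat into the stack cutter, from the front, between the side guides and under the raised clamp, until it is fully home against the back gauge. Then push the cutter's sprung clamp lever back, away from the front, past the last click of its ratchet and right up to its stop, and finish while still holding it pressed there, because the cut is made while it is held. Leave the glue bottle, the ink jar and the tape roll where they are.

Things in the scene. Friction and masses are not known exactly. Their poses are not given: they have to be found in the camera images.
- block_center (a point): Centre of the memo block: a rigid gummed pad of white paper on a greyboard back, 170 mm long (its x axis), 60 mm wide (its y axis), 18 mm thick (its z axis), about 0.15 kg. It starts flat on the bench left of the cutter, this centre 9 mm up. Either end may go in first. Home, the centre is 9 mm above point channel_home, its x axis along the cutter's x axis.
- cutter: Grey steel stack cutter, fixed. Origin on the bench under the cutting line, midway between its cheeks; x points from its front to back, y to its left, z up. Flat bed 45 mm above the bench, x -190 to 170, y +-165 mm. A gantry crosses it: bridge x -9 to 62 mm, top 130 mm above the bench, raised blade on its front, edge 76 mm up. Parked blade lever on the right cheek, leaning out to y -276, z 400 mm.
- channel_home (a point): Point on the bed, at x 0, y -45 mm of the cutter, in the middle of the channel between low steel side guides (10 mm high, 6 mm thick); axes as the cutter's. Channel 63 mm wide along x: front guides x -30 to -12 mm with a mouth flaring to about 79 mm wide at x -52, rear guides x 6 to 85 mm. It ends at the aluminium back gauge, front face x 85 mm, 30 mm high. A block that is home is centred here.
- clamp_plate: The clamp: a sprung steel bar 262 mm wide, 40 mm deep (x 14 to 54 mm of the cutter), across the bed behind the blade. Origin at the centre of its underside: 68 mm above the bench (23 mm above the bed) while the lever is at rest. The lever drives it down; it meets an 18 mm block after 0.36 rad of lever travel and then presses on it through springs, about 30 N at the stop.
- lever_grip (a point): The clamp lever's handle: this is the middle of a black plastic cross bar, 22 mm in diameter, 96 mm long, parallel to the cutter's y axis, carried at its two ends by flat steel arms 14 mm wide, 84 mm clear between them. It lies 110 mm from point lever_pivot, square to the shaft.
- lever_pivot (a point): Middle of the clamp lever's pivot shaft, on top of the bridge left of the channel: x 30, y 85, z 165 mm of the cutter's frame; axes as the cutter's. The shaft runs along y. A ratchet wheel of 44 mm radius sits on its left end (y 54 to 62 mm from here), the pawl and its post behind it reach 60 mm above the shaft.
- clamp_lever (a joint): Lever angle, rad: 0 at rest, the handle leaning 0.5 rad from vertical to the cutter's front; grows as it is pushed back. Bar from lever_pivot: x 110 sin(angle-0.5), z 110 cos(angle-0.5) mm. Ratchet clicks at 0.70 and 0.95, stop at 1.15 (gives slightly, about 1.13). Springs push back, about 4 N at the bar at first, 13 N at the stop. Let go past a click, it returns to that click and stays.
- ratchet_pawl (a joint): Swing of the small steel pawl beside the left end of the lever's shaft, rad: 0 when its toe is dropped behind a tooth or lies off the teeth, up to about 0.12 while a tooth lifts it.
- memo_block: The memo block itself; origin at the centre of its underside, axes as point block_center.
- glue_bottle: White glue bottle, 54 mm in diameter, 130 mm high, on the bench to the right of the cutter; origin at the centre of its underside. To be left alone.
- ink_jar: Dark green ink jar, 60 mm in diameter, 65 mm high, on the bench beyond the block; origin at the centre of its underside. To be left alone.
- tape_roll: Roll of paper tape lying flat, 96 mm in diameter, 25 mm high, on the bench to the right of the cutter; origin at the centre of its underside. To be left alone.
Mind the look-alikes: they are no part of the job. Leave any pink look-alike of the memo_block alone.

How it is judged:
On the way, in this order (a step that is already met when the one before it is completed fails the run):
1. the block lies flat in the channel, fully home against the back gauge, with the clamp still up (x of block_center in the frame of cutter above -0.004 m and y of block_center in the frame of cutter between -0.05 and -0.04 m and z of block_center in the frame of cutter between 0.05 and 0.058 m and angle between the x axis of block_center and the x axis of cutter, either way round below 0.05 rad and value of joint clamp_lever below 0.3 rad), for 0.2 s.
2. the clamp lever is past its last click, the pawl dropped in behind the last tooth (value of joint clamp_lever above 0.97 rad and value of joint ratchet_pawl below 0.04 rad), for 0.1 s.
At the end, for the whole second after the job is handed in: The robot presses on the clamp handle (over 3 N) and keeps the lever beyond 1.05 rad, further than the pawl would keep it, pawl dropped in; the clamp bears on the block with over 10 N; the block lies flat in the channel (5 mm sideways, 0.05 rad), its end within 4 mm of the back gauge (value of joint clamp_lever above 1.05 rad and value of joint ratchet_pawl below 0.04 rad and contact force between any of the fingers, the arm and clamp_lever above 3 N and x of block_center in the frame of cutter above -0.004 m and contact force between clamp_plate and memo_block above 10 N and y of block_center in the frame of cutter between -0.05 and -0.04 m and z of block_center in the frame of cutter between 0.05 and 0.058 m and angle between the x axis of block_center and the x axis of cutter, either way round below 0.05 rad); the arm keeps its last pose, push and grip.
It fails at once if the glue bottle, the ink jar or the tape roll is shifted by more than 20 mm (distance of any of glue_bottle, ink_jar, tape_roll from where it was at the start of the episode above 0.02 m).
It also fails if it takes over 72 s, if anything falls off the work surface, if the arm or the gripper's body presses on something with over 40 N, if the wrist force passes 120 N, or if a joint passes its speed limit or range.

## Robot

A 7-joint arm with a two-finger parallel gripper is mounted at the origin on the work surface. World frame = base frame: x ahead of the robot, y to its left, z up, the work surface at z = 0. Lengths are in m, angles in rad, forces in N, time in s.
With the tool pointing down it reaches from about 0.4 to 0.9 m from the base axis. Payload 5.5 kg.
Tool frame: the origin (TCP) lies between the finger pads; the fingertips stand 8 mm ahead of it and the grasp point (between the pads) lies 11 mm behind it (ctrl.tip_extent is the distance from the TCP to the fingertips, in m); z points along the fingers, x is the direction in which the jaws open and shut, and the axes are right-handed (so a half turn about z gives the same grasp; the last joint's range is limited). The gripper opens to 92 mm and grips with 3 to 60 N. Pads are 19 mm wide; open, the fingers measure 130 mm over their backs; the gripper's body (75 mm by 190 mm) begins 47 mm behind the grasp point.
Start: joints at [-0.927, 0.501, -0.427, 1.55, 0.221, 1.138, -0.21], TCP at [0.242, 0.603, 0.235] pointing down, gripper open.
Joint ranges: [-2.88, 2.88], [-0.31, 2.03], [-1.54, 1.56], [0.2, 2.42], [-1.41, 4.55], [0.19, 2.02], [-2.57, 2.57]. Speed limits (rad/s): [2.57, 2.57, 3.14, 3.14, 3.14, 3.14, 3.14].

## Interface

Orientations are given as a unit quaternion [w, x, y, z].
In Python, from plant import ctrl, capture gives the robot as it stands.
- The arm moves only by the tool drive_tool, never from a script. Its arguments are lists of equal length, an entry for each row: "offset": the shift along the tool's x, y, z in units of 25 mm (1.0 is 25 mm), a list of three; "twist": the turn, a rotation vector about the tool's x, y, z in units of 10 degrees (1.0 is 10 degrees), a list of three; "hand": the finger opening in mm, from 0 to 91.8. In form: {"offset": [[x, y, z], ...], "twist": [[ax, ay, az], ...], "hand": [hand, ...]}. A call has 1 to 20 rows; each row shifts and turns the commanded pose from where the row before left it, along the tool's axes as they then stand; what a row does not reach is not made up. A row lasts 1/8 s, in which the tool goes at most 62.5 mm and 10.7 degrees, less where a joint would pass 70% of its speed; a pose out of reach is approached as far as the arm can. A call is refused whole if a number of a shift passes 1 or a number of a turn 1, either way. A call with a gripper value outside its range is refused whole. The fingers move at their own pace and stop on an object; the grip force is fixed at half the most. Time passes only in rows, so rows that do not move let the fingers close. It gives the time, the measured TCP pose, the force and the opening at its end, in the units of the state.
- ctrl.observe(): the state, without advancing time (a new reading comes with each control period).
- capture(name): name is "scene" or "top"; returns a dict with "color" (480x640x3 uint8, red, green, blue), "fx", "fy", "cx", "cy" (pixels), "camera_from_world" (4x4, takes a point from world to camera coordinates). Camera axes: x right, y down, z forward; pixel columns grow to the right and rows downward; lengths in m; the calibration is good to about 2 mm. A picture is of the moment at which its call begins. There is no depth.
- ctrl.close_job(): hands the job in, once; it reports no verdict.
The state is a dict: "t": time; "q": joint angles; "qvel": joint speeds; "effort": joint torques, N m; "tcp_pos": TCP position; "ee_rot": TCP orientation; "ft_force": force on the tool from outside, world axes, zero at the start; "wrist_torque": the same for the moment, N m; "width": opening from 0.0 (shut) to 1.0 (fully open).
Only numpy, scipy, OpenCV 4.12 (cv2) and the standard library are available. Lean on these libraries where they do the work, as an engineer would, in place of code of your own. Each camera call takes 0.05 s, during which the arm holds its last target. There are 200 camera calls.

## Working session

There is one attempt and no reset: what is moved stays moved. The work goes in short steps, Python scripts to look and compute and a tool call to move; the robot and the scene stay as the last step left them, time stands still between calls to the robot, and variables do not carry over. Pictures are saved under pics/ and viewed, about 8 in all and at most 12, crops included, and the job is handed in when it is done.

Besides the shell and the picture viewer there is one more tool, called after "Emit:" in YAML: its name, and indented under it one key for each argument. drive_tool: Moves the arm, as the interface text tells. Its arguments: {"type":"object","properties":{"offset":{"type":"array","items":{"type":"array","items":{"type":"number"}}},"twist":{"type":"array","items":{"type":"array","items":{"type":"number"}}},"hand":{"type":"array","items":{"type":"number"}}},"required":["offset","twist","hand"]}

```bash
ls; mkdir -p pics; python3 - <<'E'
from plant import ctrl,capture
import cv2,numpy as np
for n in("scene","top"):
    c=capture(n); cv2.imwrite(f"pics/{n}0.png",c["color"][:,:,::-1]); print(n,c["fx"],c["fy"],c["cx"],c["cy"]); print(np.round(c["camera_from_world"],4).tolist())
print(ctrl.observe())
E
```

```text
pics
scene 583.4081488378159 583.4081488378159 326.7145955827864 245.54982480692226
[[0.3402, 0.9403, 0.0114, -0.1278], [0.5104, -0.1745, -0.8421, -0.0799], [-0.7898, 0.2923, -0.5393, 1.7981], [0.0, 0.0, 0.0, 1.0]]
top 537.8576874733831 537.8576874733831 313.11516133405405 243.49907857672247
[[-0.0209, -0.9997, 0.0138, -0.0511], [-0.9812, 0.0178, -0.1923, 0.4385], [0.1919, -0.0175, -0.9812, 1.4123], [0.0, 0.0, 0.0, 1.0]]
{'t': 0.1, 'q': array([-0.92679097,  0.50175641, -0.42681057,  1.55136565,  0.22080493,
        1.1383125 , -0.21027308]), 'qvel': array([-7.74800562e-04, -3.43711779e-03, -2.37359858e-03, -2.95668772e-03,
       -6.38456081e-04, -4.63460507e-04, -5.29498702e-05]), 'effort': array([-1.06215468e-02, -5.67878222e+01, -5.83826602e+00, -2.79915994e+01,
       -6.89574354e-02,  2.40242301e-02,  4.00888291e-05]), 'tcp_pos': array([0.24138503, 0.60283401, 0.23377248]), 'ee_rot': array([ 4.78115332e-04,  8.28127146e-01,  5.60539590e-01, -7.54488716e-04]), 'ft_force': array([ 0.30101891, -0.03879472,  1.06788899]), 'wrist_torque': array([ 0.01851953, -0.01082397, -0.01109547]), 'width': 1.0008164052545914}
```

View pics/scene0.png

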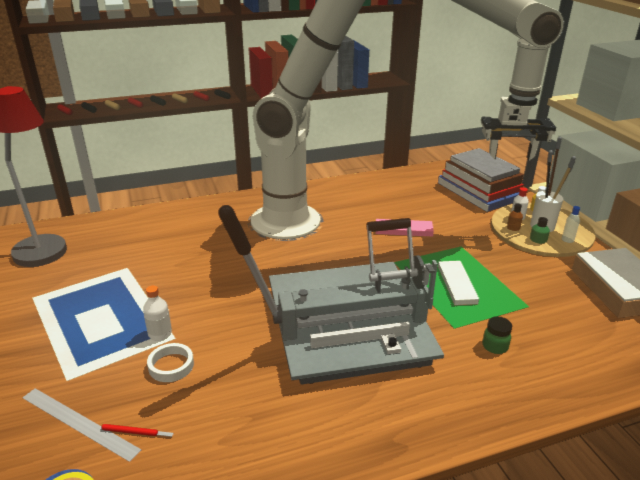

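View pics/top0.png

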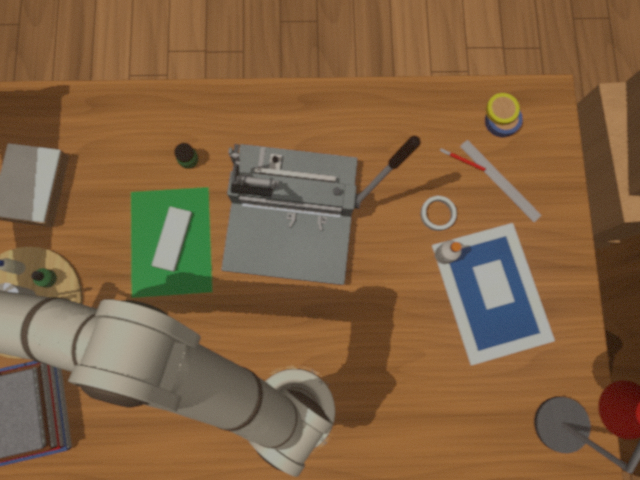

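The scene camera shows two block candidates. The white pad on the green mat (scene ~(458,282), top ~(172,239)) matches "white paper, left of the cutter". The pink one (scene ~(403,228)) is the look-alike to leave alone. I'll confirm the white one in an enlarged crop.

```bash
python3 - <<'E'
import cv2,numpy as np
t=cv2.imread("pics/top0.png")
a=cv2.resize(t[130:300,120:380],None,fx=3,fy=3,interpolation=cv2.INTER_CUBIC)
cv2.imwrite("pics/crop0.png",a)
hsv=cv2.cvtColor(t,cv2.COLOR_BGR2HSV)
m=np.zeros(t.shape[:2],np.uint8); s=hsv[200:280,145:200]; m[200:280,145:200]=((s[...,1]<70)&(s[...,2]>110))*255
c=max(cv2.findContours(m,0,1)[0],key=cv2.contourArea); r=cv2.minAreaRect(c); print(r,cv2.boxPoints(r))
E
```

```text
((170.9036865234375, 238.3211212158203), (23.37095832824707, 63.50387954711914), 16.699243545532227) [[150.58717 265.3762 ]
 [168.83488 204.55048]
 [191.2202  211.26605]
 [172.97249 272.09177]]
```

View pics/crop0.png

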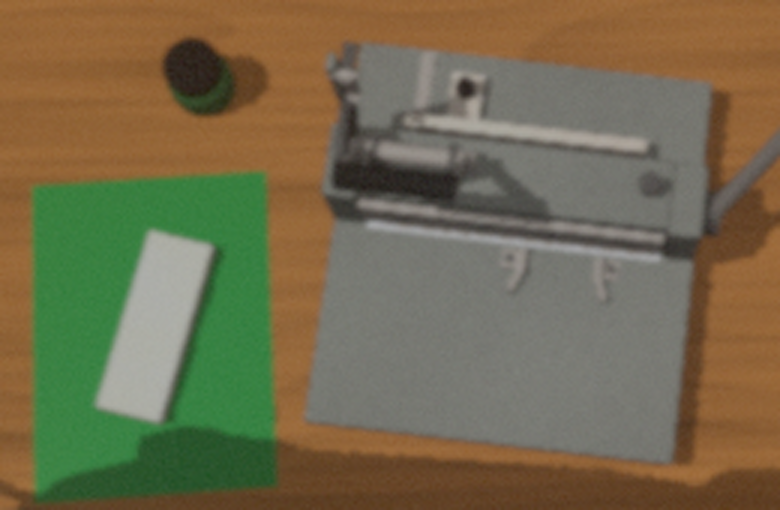

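The crop confirms the white pad, with corners near (150,231), (214,243), (165,422) and (96,407). The bed corners are at (306,420), (675,463), (710,82) and (360,44), and the guide mouths at (515,270) and (605,275). Next I'll fit both poses.

```bash
cat > h.py <<'E'
import numpy as np
from scipy.optimize import least_squares
K={"scene":(583.408,326.715,245.55),"top":(537.858,313.115,243.499)}
T={"scene":np.array([[0.3402,0.9403,0.0114,-0.1278],[0.5104,-0.1745,-0.8421,-0.0799],[-0.7898,0.2923,-0.5393,1.7981]]),
"top":np.array([[-0.0209,-0.9997,0.0138,-0.0511],[-0.9812,0.0178,-0.1923,0.4385],[0.1919,-0.0175,-0.9812,1.4123]])}
def proj(cam,P):
    f,cx,cy=K[cam]; p=np.atleast_2d(P)@T[cam][:,:3].T+T[cam][:,3]
    return p[:,:2]/p[:,2:]*f+[cx,cy]
def unproj(cam,px,z):
    f,cx,cy=K[cam]; R=T[cam][:,:3]; t=T[cam][:,3]
    d=R.T@np.array([(px[0]-cx)/f,(px[1]-cy)/f,1]); o=-R.T@t
    return o+d*(z-o[2])/d[2]
def place(p,L):
    c,s=np.cos(p[2]),np.sin(p[2]); L=np.atleast_2d(L)
    return np.c_[p[0]+c*L[:,0]-s*L[:,1],p[1]+s*L[:,0]+c*L[:,1],L[:,2]]
def fit(obs,p0):
    f=lambda p:np.concatenate([(proj(c,place(p,l))[0]-u) for c,l,u in obs])
    r=least_squares(f,p0); return r.x,r.fun.reshape(-1,2)
E
python3 - <<'E'
from h import *
o=lambda u,v:np.array([120+u/3-.33,130+v/3-.33])
B=[("top",(-.19,.165,.045),o(306,420)),("top",(-.19,-.165,.045),o(675,463)),("top",(.17,-.165,.045),o(710,82)),("top",(.17,.165,.045),o(360,44)),
("scene",(.17,.165,.045),(441,356)),("scene",(.17,-.165,.045),(297,371)),("top",(-.052,-.0055,.055),o(512,291))]
p,r=fit(B,[.5,.1,0]);print("cutter",p.round(4),r.round(1).tolist())
x=[("top",(-.085,.03,.018),(150.6,265.4)),("top",(.085,.03,.018),(168.8,204.6)),("top",(.085,-.03,.018),(191.2,211.3)),("top",(-.085,-.03,.018),(173,272.1))]
b,r=fit(x,[.4,.4,-.2]);print("block",b.round(4),r.round(1).tolist())
print("home",place(p,[0,-.045,.054]),"lever bar",place(p,[.03-.11*np.sin(.5),.085,.165+.11*np.cos(.5)]))
for n,q in(("ink",(186,152)),("glue",(455,247))): print(n,unproj("top",q,.065 if n=="ink" else .13))
E
```

```text
cutter [ 5.343e-01 -1.000e-04 -1.323e-01] [[-1.0, 0.9], [-1.0, 0.5], [0.2, -0.1], [-0.4, -0.4], [3.9, -3.7], [-5.1, 4.1], [-0.1, 0.1]]
block [ 0.4646  0.3301 -0.265 ] [[0.7, -0.3], [0.7, 1.8], [-0.9, 0.3], [-0.5, -1.7]]
home [[ 0.52837414 -0.04469163  0.054     ]] lever bar [[0.52298937 0.08717181 0.26153408]]
ink [0.69545684 0.28447868 0.065     ]
glue [ 0.40473199 -0.41922791  0.13      ]
```

```bash
cat > g.py <<'E'
import sys,numpy as np
from scipy.spatial.transform import Rotation as R
from plant import ctrl
from h import place
CUT=[.5343,-.0001,-.1323]
def go(pos,jaw_deg,tilt=0):
    "tilt>0: hand leans toward -tool-y side... (rotation about tool x)"
    s=ctrl.observe(); q=s["ee_rot"]; A=R.from_quat([*q[1:],q[0]])
    j=np.radians(jaw_deg); x=[np.cos(j),np.sin(j),0]; z=[0,0,-1]
    B=R.from_matrix(np.c_[x,np.cross(z,x),z])*R.from_euler("x",tilt,degrees=True)
    print("t",round(s["t"],2),"tcp",s["tcp_pos"].round(4),"F",s["ft_force"].round(1),"w",round(s["width"]*91.8,1))
    print("offset units",(A.inv().apply(np.array(pos)-s["tcp_pos"])/.025).round(2),"twist",((A.inv()*B).as_rotvec(degrees=True)/10).round(2),"q",s["q"].round(2))
E
python3 -c "
from g import *
go([.4646,.3301,.08],74.8)"
```

```text
t 0.1 tcp [0.2414 0.6028 0.2338] F [ 0.3 -0.   1.1] w 91.9
offset units [-6.8  12.34  6.16] twist [-0.    0.01 -0.66] q [-0.93  0.5  -0.43  1.55  0.22  1.14 -0.21]
```

Emit:
drive_tool:
  offset:
    - [-0.52, 0.95, 0.47]
    - [-0.52, 0.95, 0.47]
    - [-0.52, 0.95, 0.47]
    - [-0.52, 0.95, 0.47]
    - [-0.52, 0.95, 0.47]
    - [-0.52, 0.95, 0.47]
    - [-0.52, 0.95, 0.47]
    - [-0.52, 0.95, 0.47]
    - [-0.52, 0.95, 0.47]
    - [-0.52, 0.95, 0.47]
    - [-0.52, 0.95, 0.47]
    - [-0.52, 0.95, 0.47]
    - [-0.52, 0.95, 0.47]
    - [0, 0, 0]
    - [0, 0, 0]
  twist:
    - [0, 0, 0]
    - [0, 0, 0]
    - [0, 0, 0]
    - [0, 0, 0]
    - [0, 0, 0]
    - [0, 0, 0]
    - [0, 0, 0]
    - [0, 0, 0]
    - [0, 0, 0]
    - [0, 0, 0]
    - [0, 0, 0]
    - [0, 0, 0]
    - [0, 0, 0]
    - [0, 0, -0.66]
    - [0, 0, 0]
  hand: [91.8, 91.8, 91.8, 91.8, 91.8, 91.8, 91.8, 91.8, 91.8, 91.8, 91.8, 91.8, 91.8, 91.8, 91.8]

```text
t: 1.98
tcp_pos: [0.4652, 0.3313, 0.0814]
ee_rot: [-0.0, 0.795, 0.607, -0.001]
ft_force: [-0.6, 0.5, 0.3]
width: 0.999
```

```bash
python3 -c "
from g import *
go([.4646,.3301,.012],74.8)
from plant import capture
import cv2
c=capture('scene')['color'][:,:,::-1]
a=cv2.resize(c[160:360,350:550],None,fx=3,fy=3,interpolation=cv2.INTER_CUBIC);cv2.imwrite('pics/s1.png',a)"
```

```text
t 1.98 tcp [0.4652 0.3313 0.0814] F [-0.6  0.5  0.3] w 91.7
offset units [-0.05 -0.01  2.78] twist [-0.01  0.   -0.01] q [-0.39  0.55 -0.35  1.87  0.26  0.77  0.42]
```

View pics/s1.png

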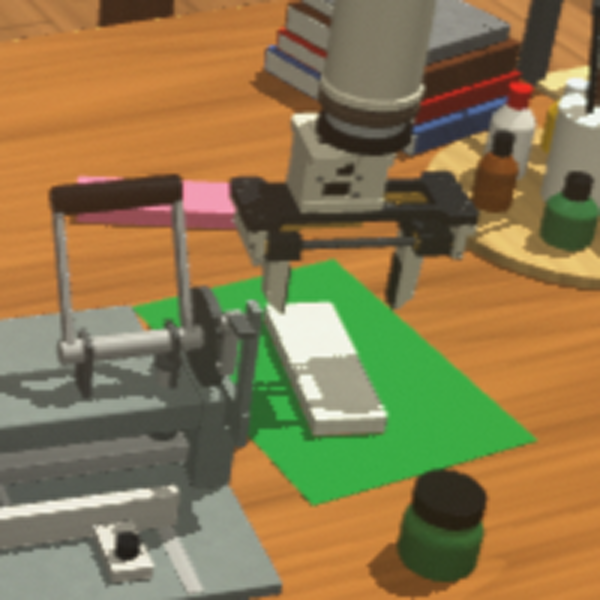

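The jaws straddle the white pad, with the fingers at crop (280,290) and (400,280). Now I'll descend and grip.

Emit:
drive_tool:
  offset:
    - [-0.05, 0, 0.7]
    - [0, 0, 0.7]
    - [0, 0, 0.7]
    - [0, 0, 0.66]
    - [0, 0, 0]
    - [0, 0, 0]
    - [0, 0, 0]
    - [0, 0, 0]
    - [0, 0, 0]
    - [0, 0, 0]
    - [0, 0, 0]
  twist:
    - [0, 0, 0]
    - [0, 0, 0]
    - [0, 0, 0]
    - [0, 0, 0]
    - [0, 0, 0]
    - [0, 0, 0]
    - [0, 0, 0]
    - [0, 0, 0]
    - [0, 0, 0]
    - [0, 0, 0]
    - [0, 0, 0]
  hand: [91.8, 91.8, 91.8, 91.8, 91.8, 50, 50, 50, 50, 50, 50]

```text
t: 3.4
tcp_pos: [0.4653, 0.3305, 0.0134]
ee_rot: [0.0, 0.795, 0.607, 0.0]
ft_force: [-1.3, -2.0, 5.8]
width: 0.652
```

```bash
python3 -c "
from g import *
p=place(CUT,[-.15,-.045,.09])[0]
go([.4646,.3301,.09],74.8)
go([p[0],p[1],.09],82.4)
from plant import capture
import cv2
c=capture('scene')['color'][:,:,::-1]
a=cv2.resize(c[160:360,350:550],None,fx=3,fy=3,interpolation=cv2.INTER_CUBIC);cv2.imwrite('pics/s2.png',a)"
```

```text
t 3.4 tcp [0.4653 0.3305 0.0134] F [-1.3 -2.   5.8] w 59.8
offset units [-0.02 -0.02 -3.06] twist [ 0.  0. -0.] q [-0.42  0.66 -0.31  1.89  0.32  0.65  0.38]
t 3.4 tcp [0.4653 0.3305 0.0134] F [-1.3 -2.   5.8] w 59.8
offset units [-14.62   0.43  -3.06] twist [ 0.    0.   -0.76] q [-0.42  0.66 -0.31  1.89  0.32  0.65  0.38]
```

Emit:
drive_tool:
  offset:
    - [0, 0, -0.7]
    - [0, 0, -0.8]
    - [0, 0, -0.8]
    - [0, 0, -0.76]
    - [-0.98, 0.03, 0]
    - [-0.98, 0.03, 0]
    - [-0.98, 0.03, 0]
    - [-0.98, 0.03, 0]
    - [-0.98, 0.03, 0]
    - [-0.98, 0.03, 0]
    - [-0.98, 0.03, 0]
    - [-0.98, 0.03, 0]
    - [-0.98, 0.03, 0]
    - [-0.98, 0.03, 0]
    - [-0.98, 0.03, 0]
    - [-0.98, 0.03, 0]
    - [-0.98, 0.03, 0]
    - [-0.98, 0.03, 0]
    - [-0.9, 0.03, 0]
    - [0, 0, 0]
  twist:
    - [0, 0, 0]
    - [0, 0, 0]
    - [0, 0, 0]
    - [0, 0, 0]
    - [0, 0, 0]
    - [0, 0, 0]
    - [0, 0, 0]
    - [0, 0, 0]
    - [0, 0, 0]
    - [0, 0, 0]
    - [0, 0, 0]
    - [0, 0, 0]
    - [0, 0, 0]
    - [0, 0, 0]
    - [0, 0, 0]
    - [0, 0, 0]
    - [0, 0, 0]
    - [0, 0, 0]
    - [0, 0, -0.76]
    - [0, 0, 0]
  hand: [50, 50, 50, 50, 50, 50, 50, 50, 50, 50, 50, 50, 50, 50, 50, 50, 50, 50, 50, 50]

```text
t: 5.95
tcp_pos: [0.3799, -0.0265, 0.0902]
ee_rot: [0.001, 0.754, 0.657, 0.0]
ft_force: [-0.6, 0.3, -1.3]
width: 0.649
```

```bash
python3 - <<'E'
from g import *
from h import proj
p=place(CUT,[-.15,-.045,.0595])[0]
go(p,82.4)
from plant import capture
import cv2
c=np.ascontiguousarray(capture('top')['color'][:,:,::-1])
# overlay predicted channel
x0,y0,k=210,130,5
a=cv2.resize(c[130:290,210:370],None,fx=k,fy=k,interpolation=cv2.INTER_CUBIC)[:600]
def dr(L,col):
    u=(proj("top",place(CUT,L))+.5-[x0,y0])*k
    cv2.polylines(a,[u.astype(int)],False,col,1)
for s in(1,-1): dr([[-.052,-.045+s*.0395,.055],[-.03,-.045+s*.0315,.055],[-.012,-.045+s*.0315,.055]],(0,0,255))
dr([[-.19,.165,.045],[-.19,-.165,.045],[.17,-.165,.045],[.17,.165,.045],[-.19,.165,.045]],(255,0,0))
cv2.imwrite('pics/t3.png',a)
E
```

```text
t 5.95 tcp [ 0.3799 -0.0265  0.0902] F [-0.6  0.3 -1.3] w 59.6
offset units [ 0.06 -0.02  1.23] twist [ 0.    0.   -0.02] q [ 0.31  0.26 -0.34  2.31  0.15  0.6   1.29]
```

View pics/t3.png

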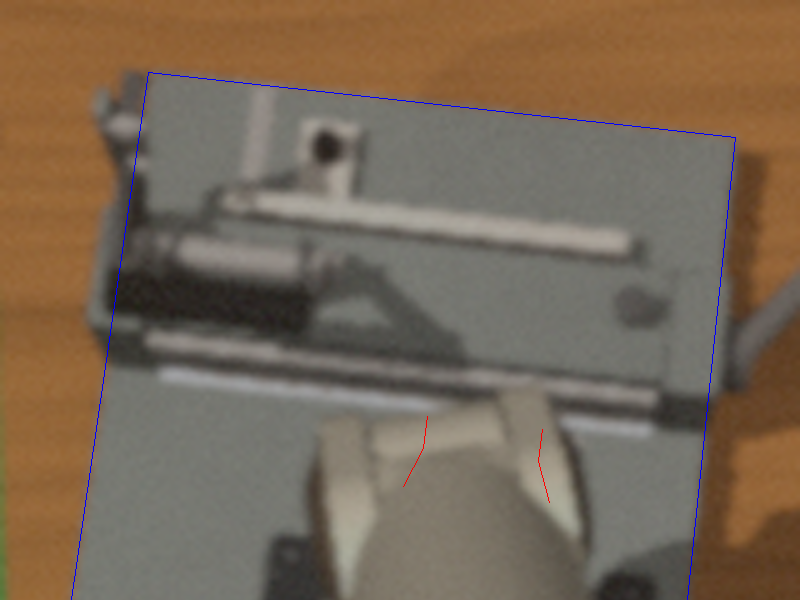

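The overlay matches the bed outline. The channel mouth is under the wrist, and the TCP is about 1.5 mm right of the predicted centreline, which agrees with the guide tips. Next I'll lower the block and slide it into the front guides.

Emit:
drive_tool:
  offset:
    - [0, 0, 0.5]
    - [0, 0, 0.5]
    - [0, 0, 0.2]
    - [0, 0, 0]
    - [0, 0.3, 0]
    - [0, 0.3, 0]
    - [0, 0.3, 0]
    - [0, 0.3, 0]
    - [0, 0.3, 0]
    - [0, 0.3, 0]
    - [0, 0.2, 0]
    - [0, 0, 0]
  twist:
    - [0, 0, 0]
    - [0, 0, 0]
    - [0, 0, 0]
    - [0, 0, 0]
    - [0, 0, 0]
    - [0, 0, 0]
    - [0, 0, 0]
    - [0, 0, 0]
    - [0, 0, 0]
    - [0, 0, 0]
    - [0, 0, 0]
    - [0, 0, 0]
  hand: [50, 50, 50, 50, 50, 50, 50, 50, 50, 50, 50, 50]

```text
t: 7.5
tcp_pos: [0.4299, -0.0317, 0.0594]
ee_rot: [0.0, 0.753, 0.659, 0.0]
ft_force: [0.2, 0.1, -1.3]
width: 0.65
```

```bash
python3 - <<'E'
from g import *
go(place(CUT,[-.10,-.045,.0595])[0],82.4)
from plant import capture
import cv2
for n,(a,b,c,d) in {"scene":(240,390,270,470),"top":(170,290,230,390)}.items():
    i=capture(n)['color'][:,:,::-1]
    cv2.imwrite(f'pics/{n}4.png',cv2.resize(i[a:b,c:d],None,fx=4,fy=4,interpolation=cv2.INTER_CUBIC))
E
```

```text
t 7.5 tcp [ 0.4299 -0.0317  0.0594] F [ 0.2  0.1 -1.3] w 59.7
offset units [ 0.   -0.03 -0.  ] twist [ 0. -0. -0.] q [ 0.28  0.39 -0.31  2.21  0.22  0.57  1.25]
```

View pics/scene4.png

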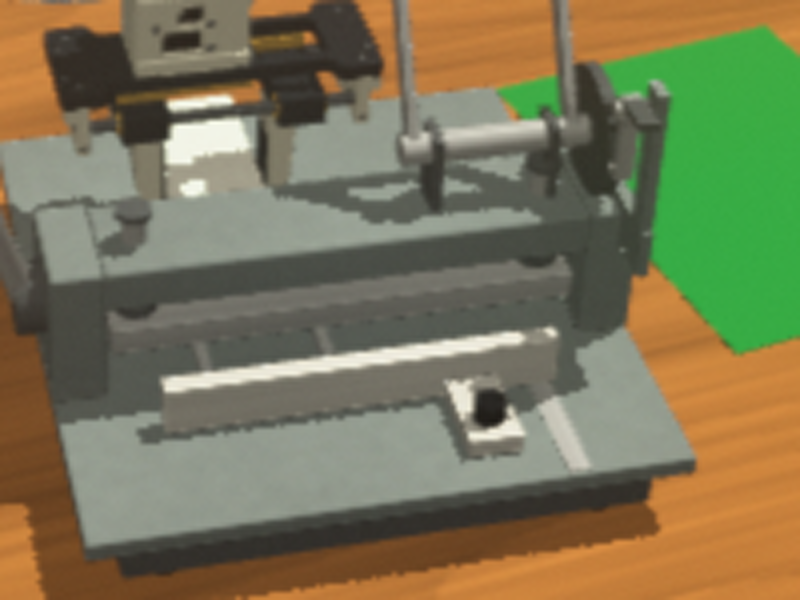

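The block's leading end is under the gantry, and it lines up with the rear guides (crop (205,355) and (320,340)) with no side force. I'll go 25 mm further, then shift the grip to the rear end.

Emit:
drive_tool:
  offset:
    - [0, 0.3, 0]
    - [0, 0.3, 0]
    - [0, 0.3, 0]
    - [0, 0.1, 0]
    - [0, 0, 0]
  twist:
    - [0, 0, 0]
    - [0, 0, 0]
    - [0, 0, 0]
    - [0, 0, 0]
    - [0, 0, 0]
  hand: [50, 50, 50, 50, 50]

```text
t: 8.22
tcp_pos: [0.4544, -0.035, 0.0594]
ee_rot: [-0.0, 0.753, 0.659, -0.0]
ft_force: [-0.0, 0.0, -2.2]
width: 0.652
```

Emit:
drive_tool:
  offset:
    - [0, 0, 0]
    - [0, 0, 0]
    - [0, 0, 0]
    - [0, 0, 0]
    - [0, -0.6, 0]
    - [0, -0.7, 0]
    - [0, -0.7, 0]
    - [0, -0.6, 0]
    - [0, 0, 0]
    - [0, 0, 0]
    - [0, 0, 0]
    - [0, 0, 0]
    - [0, 0, 0]
    - [0, 0, 0]
  twist:
    - [0, 0, 0]
    - [0, 0, 0]
    - [0, 0, 0]
    - [0, 0, 0]
    - [0, 0, 0]
    - [0, 0, 0]
    - [0, 0, 0]
    - [0, 0, 0]
    - [0, 0, 0]
    - [0, 0, 0]
    - [0, 0, 0]
    - [0, 0, 0]
    - [0, 0, 0]
    - [0, 0, 0]
  hand: [80, 80, 80, 80, 80, 80, 80, 80, 80, 50, 50, 50, 50, 50]

```text
t: 9.98
tcp_pos: [0.3904, -0.0263, 0.0595]
ee_rot: [0.0, 0.753, 0.659, 0.0]
ft_force: [1.4, 0.1, -0.1]
width: 0.651
```

```bash
python3 - <<'E'
from g import *
go(place(CUT,[-.065,-.045,.0595])[0],82.4)
E
```

```text
t 9.97 tcp [ 0.3904 -0.0263  0.0595] F [ 1.4  0.1 -0.1] w 59.7
offset units [0.   2.97 0.  ] twist [ 0. -0. -0.] q [ 0.28  0.34 -0.32  2.3   0.21  0.53  1.24]
```

Emit:
drive_tool:
  offset:
    - [0, 0.4, 0]
    - [0, 0.4, 0]
    - [0, 0.4, 0]
    - [0, 0.4, 0]
    - [0, 0.4, 0]
    - [0, 0.4, 0]
    - [0, 0.2, 0]
    - [0, 0, 0]
  twist:
    - [0, 0, 0]
    - [0, 0, 0]
    - [0, 0, 0]
    - [0, 0, 0]
    - [0, 0, 0]
    - [0, 0, 0]
    - [0, 0, 0]
    - [0, 0, 0]
  hand: [50, 50, 50, 50, 50, 50, 50, 50]

```text
t: 10.98
tcp_pos: [0.4548, -0.0351, 0.0594]
ee_rot: [0.0, 0.753, 0.658, 0.0]
ft_force: [-0.7, -0.3, -1.0]
width: 0.648
```

Emit:
drive_tool:
  offset:
    - [0, 0.1, 0]
    - [0, 0.1, 0]
    - [0, 0.1, 0]
    - [0, 0, 0]
  twist:
    - [0, 0, 0]
    - [0, 0, 0]
    - [0, 0, 0]
    - [0, 0, 0]
  hand: [50, 50, 50, 50]

```text
t: 11.48
tcp_pos: [0.4621, -0.036, 0.0595]
ee_rot: [0.0, 0.753, 0.659, 0.0]
ft_force: [-0.5, -1.2, -1.8]
width: 0.652
```

Emit:
drive_tool:
  offset:
    - [0, 0.1, 0]
    - [0, 0.1, 0]
    - [0, 0, 0]
  twist:
    - [0, 0, 0]
    - [0, 0, 0]
    - [0, 0, 0]
  hand: [50, 50, 50]

```text
t: 11.85
tcp_pos: [0.4666, -0.0366, 0.0593]
ee_rot: [-0.0, 0.753, 0.659, -0.0]
ft_force: [-0.8, -0.8, -1.5]
width: 0.653
```

Emit:
drive_tool:
  offset:
    - [0, 0.1, 0]
    - [0, 0.1, 0]
    - [0, 0, 0]
  twist:
    - [0, 0, 0]
    - [0, 0, 0]
    - [0, 0, 0]
  hand: [50, 50, 50]

```text
t: 12.22
tcp_pos: [0.4668, -0.0367, 0.0587]
ee_rot: [-0.003, 0.752, 0.659, -0.004]
ft_force: [-12.2, 1.7, 9.9]
width: 0.649
```

```bash
python3 - <<'E'
from g import *
go(place(CUT,[-.065,-.045,.0595])[0],82.4)
from plant import capture
import cv2
i=capture('scene')['color'][:,:,::-1]
cv2.imwrite('pics/s5.png',cv2.resize(i[240:370,270:420],None,fx=5,fy=5,interpolation=cv2.INTER_CUBIC)[:600])
E
```

```text
t 12.22 tcp [ 0.4668 -0.0367  0.0587] F [-12.2   1.7   9.9] w 59.5
offset units [ 0.01 -0.12 -0.03] twist [-0.05  0.01  0.  ] q [ 0.27  0.45 -0.3   2.12  0.22  0.62  1.26]
```

View pics/s5.png

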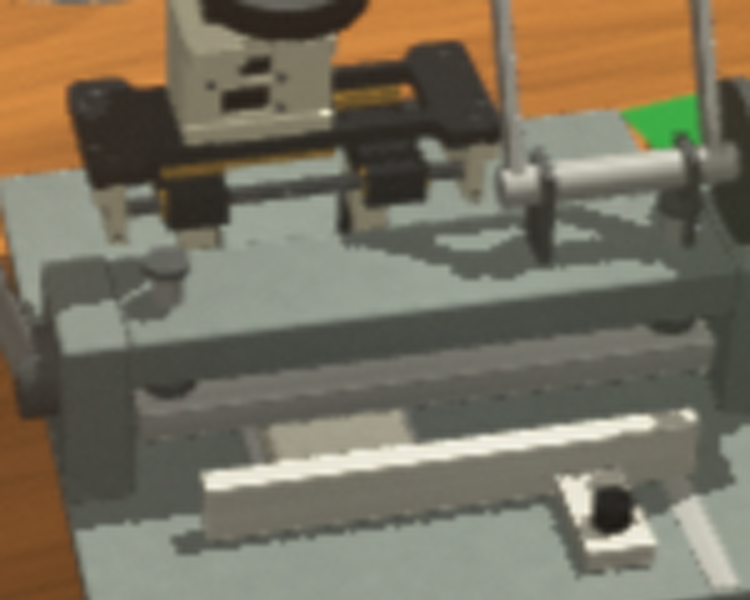

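The block is home. The push force rose to 12 N, and the block's end face meets the back gauge (crop (340,435)), between the rear guides. I'll release, back off and rise beside the lever.

Emit:
drive_tool:
  offset:
    - [0, 0, 0]
    - [0, 0, 0]
    - [0, 0, 0]
    - [0, 0, 0]
    - [0, -0.5, 0]
    - [0, -0.7, 0]
    - [0, -0.8, 0]
    - [0, 0, -0.8]
    - [0, 0, -0.95]
    - [0, 0, -0.95]
    - [0, 0, -0.95]
    - [0, 0, -0.95]
    - [0, 0, -0.95]
    - [0, 0, -0.95]
    - [0, 0, -0.9]
    - [0, 0, 0]
  twist:
    - [0, 0, 0]
    - [0, 0, 0]
    - [0, 0, 0]
    - [0, 0, 0]
    - [0, 0, 0]
    - [0, 0, 0]
    - [0, 0, 0]
    - [0, 0, 0]
    - [0, 0, 0]
    - [0, 0, 0]
    - [0, 0, 0]
    - [0, 0, 0]
    - [0, 0, 0]
    - [0, 0, 0]
    - [0, 0, 0]
    - [0, 0, 0]
  hand: [80, 80, 80, 80, 80, 80, 80, 40, 0, 0, 0, 0, 0, 0, 0, 0]

```text
t: 14.28
tcp_pos: [0.4243, -0.0306, 0.2464]
ee_rot: [0.002, 0.752, 0.659, 0.002]
ft_force: [-0.1, 0.2, 0.4]
width: 0.005
```

```bash
python3 - <<'E'
from g import *
go(place(CUT,[-.07,.085,.245])[0],82.4)
from plant import capture
import cv2
i=capture('scene')['color'][:,:,::-1]
cv2.imwrite('pics/s6.png',cv2.resize(i[200:370,270:440],None,fx=3.5,fy=3.5,interpolation=cv2.INTER_CUBIC)[:600])
E
```

```text
t 14.28 tcp [ 0.4243 -0.0306  0.2464] F [-0.1  0.2  0.4] w 0.4
offset units [5.19 1.4  0.06] twist [0.03 0.   0.  ] q [ 0.37  0.06 -0.37  2.07  0.03  1.01  1.42]
```

View pics/s6.png

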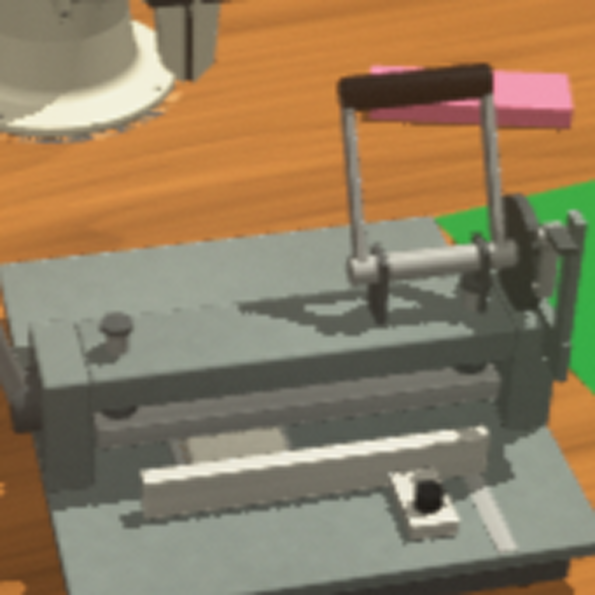

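The block stayed home (crop (235,445)). The lever bar at (415,87) is at rest. Now I'll move over in front of it.

Emit:
drive_tool:
  offset:
    - [0.86, 0, 0]
    - [0.87, 0, 0]
    - [0.87, 0, 0]
    - [0.87, 0, 0]
    - [0.87, 0, 0]
    - [0.86, 0, 0]
    - [0, 0.7, 0.06]
    - [0, 0.7, 0]
    - [0, 0, 0]
  twist:
    - [0, 0, 0]
    - [0, 0, 0]
    - [0, 0, 0]
    - [0, 0, 0]
    - [0, 0, 0]
    - [0, 0, 0]
    - [0, 0, 0]
    - [0, 0, 0]
    - [0, 0, 0]
  hand: [0, 0, 0, 0, 0, 0, 0, 0, 0]

```text
t: 15.45
tcp_pos: [0.4754, 0.0923, 0.2424]
ee_rot: [-0.0, 0.753, 0.658, -0.0]
ft_force: [-0.7, -0.7, -0.2]
width: 0.005
```

Emit:
drive_tool:
  offset:
    - [0, 0.4, 0]
    - [0, 0.4, 0]
    - [0, 0.4, 0]
    - [0, 0.4, 0]
    - [0, 0.4, 0]
    - [0, 0, 0]
  twist:
    - [0, 0, 0]
    - [0, 0, 0]
    - [0, 0, 0]
    - [0, 0, 0]
    - [0, 0, 0]
    - [0, 0, 0]
  hand: [0, 0, 0, 0, 0, 0]

```text
t: 16.2
tcp_pos: [0.5229, 0.0873, 0.2427]
ee_rot: [-0.001, 0.752, 0.659, -0.001]
ft_force: [-5.3, 1.9, 3.0]
width: 0.003
```

```bash
python3 - <<'E'
from g import *
go(place(CUT,[.076,.085,.237])[0],82.4)
from plant import capture
import cv2
i=capture('scene')['color'][:,:,::-1]
cv2.imwrite('pics/s7.png',cv2.resize(i[130:370,270:470],None,fx=2.5,fy=2.5,interpolation=cv2.INTER_CUBIC))
E
```

```text
t 16.2 tcp [0.5229 0.0873 0.2427] F [-5.3  1.9  3. ] w 0.3
offset units [-0.01  3.95  0.22] twist [-0.01  0.    0.  ] q [ 0.18  0.28 -0.47  1.84  0.14  1.06  1.09]
```

View pics/s7.png

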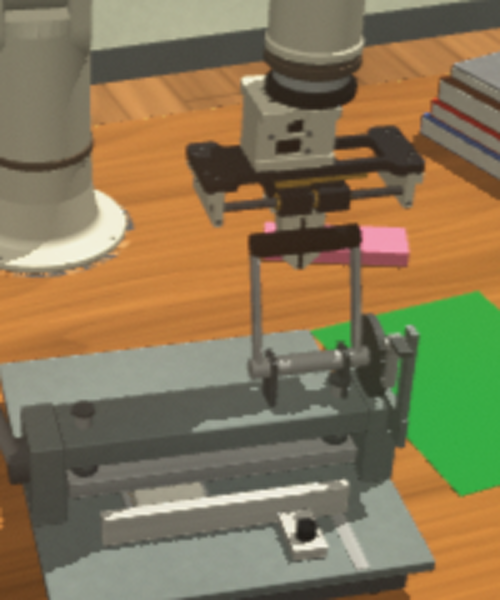

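The fingers push the bar mid-way between its arms (crop (300,245)) with about 5 N, and the block is still in place. I'll continue the push.

Emit:
drive_tool:
  offset:
    - [0, 0.35, 0]
    - [0, 0.35, 0]
    - [0, 0.35, 0]
    - [0, 0.35, 0]
    - [0, 0.35, 0]
    - [0, 0.35, 0]
    - [0, 0.35, 0.05]
    - [0, 0.35, 0.1]
    - [0, 0.3, 0.1]
    - [0, 0, 0]
  twist:
    - [0, 0, 0]
    - [0, 0, 0]
    - [0, 0, 0]
    - [0, 0, 0]
    - [0, 0, 0]
    - [0, 0, 0]
    - [0, 0, 0]
    - [0, 0, 0]
    - [0, 0, 0]
    - [0, 0, 0]
  hand: [0, 0, 0, 0, 0, 0, 0, 0, 0, 0]

```text
t: 17.5
tcp_pos: [0.5989, 0.0771, 0.2366]
ee_rot: [-0.001, 0.752, 0.659, -0.001]
ft_force: [-7.9, -0.3, 6.8]
width: 0.009
```

Emit:
drive_tool:
  offset:
    - [0, 0.2, 0.05]
    - [0, 0.2, 0.05]
    - [0, 0, 0]
  twist:
    - [0, 0, 0]
    - [0, 0, 0]
    - [0, 0, 0]
  hand: [0, 0, 0]

```text
t: 17.88
tcp_pos: [0.6075, 0.0759, 0.2333]
ee_rot: [-0.002, 0.752, 0.659, -0.003]
ft_force: [-10.4, 1.1, 4.2]
width: 0.003
```

```bash
python3 - <<'E'
from g import *
go(place(CUT,[.076,.085,.237])[0],82.4)
E
```

```text
t 17.88 tcp [0.6075 0.0759 0.2333] F [-10.4   1.1   4.2] w 0.3
offset units [ 0.    0.54 -0.15] twist [-0.04  0.01  0.  ] q [ 0.16  0.44 -0.44  1.65  0.2   1.11  1.11]
```

Emit:
drive_tool:
  offset:
    - [0, 0.15, 0.02]
    - [0, 0.15, 0.02]
    - [0, 0.15, 0]
    - [0, 0, 0]
  twist:
    - [0, 0, 0]
    - [0, 0, 0]
    - [0, 0, 0]
    - [0, 0, 0]
  hand: [0, 0, 0, 0]

```text
t: 18.38
tcp_pos: [0.6151, 0.0748, 0.2297]
ee_rot: [-0.005, 0.752, 0.659, -0.006]
ft_force: [-14.8, 1.9, -1.4]
width: 0.001
```

Emit:
drive_tool:
  offset:
    - [0, 0.15, 0]
    - [0, 0.1, 0]
    - [0, 0, 0]
  twist:
    - [0, 0, 0]
    - [0, 0, 0]
    - [0, 0, 0]
  hand: [0, 0, 0]

```text
t: 18.75
tcp_pos: [0.6186, 0.0743, 0.2277]
ee_rot: [-0.007, 0.752, 0.659, -0.008]
ft_force: [-18.0, 2.1, -5.9]
width: 0.004
```

Emit:
drive_tool:
  offset:
    - [0, 0.15, 0]
    - [0, 0.1, 0]
    - [0, 0, 0]
    - [0, 0, 0]
  twist:
    - [0, 0, 0]
    - [0, 0, 0]
    - [0, 0, 0]
    - [0, 0, 0]
  hand: [0, 0, 0, 0]

```text
t: 19.25
tcp_pos: [0.6202, 0.074, 0.2267]
ee_rot: [-0.009, 0.751, 0.66, -0.012]
ft_force: [-29.8, 3.1, -2.5]
width: 0.005
```

```bash
python3 - <<'E'
from g import *
go(place(CUT,[.076,.085,.237])[0],82.4)
from plant import capture
from h import proj
import cv2
i=capture('scene')['color'][:,:,::-1]
a=cv2.resize(i[190:330,310:470],None,fx=4,fy=4,interpolation=cv2.INTER_CUBIC)
for th,col in((1.05,(0,0,255)),(1.15,(255,0,0))):
    c=[.03+.11*np.sin(th-.5),0,.165+.11*np.cos(th-.5)]
    u=(proj("scene",place(CUT,[[c[0],.037,c[2]],[c[0],.133,c[2]]]))+.5-[310,190])*4
    cv2.line(a,*[tuple(int(k) for k in r) for r in u],col,1)
cv2.imwrite('pics/s8.png',a)
E
```

```text
t 19.25 tcp [0.6202 0.074  0.2267] F [-29.8   3.1  -2.5] w 0.4
offset units [ 0.01  0.01 -0.41] twist [-0.17  0.03  0.02] q [ 0.15  0.48 -0.43  1.6   0.21  1.14  1.12]
```

View pics/s8.png

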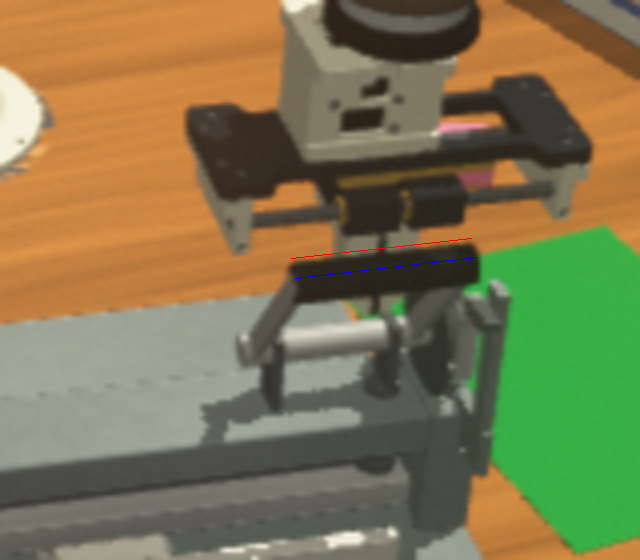

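The force rose sharply to 30 N over the last 1.6 mm, and the bar lies on the predicted stop line (blue, 1.15 rad) at crop (385,270). The lever is at its stop and held there, so I'm handing in.

```bash
python3 - <<'E'
from plant import ctrl
ctrl.close_job(); s=ctrl.observe(); print(s["t"],s["tcp_pos"],s["ft_force"])
E
```

```text
the job is handed in; nothing more can be done
the job is handed in; nothing more can be done
```

The memo block is in the cutter against the back gauge, and I handed the job in at about 19 s with the clamp lever held at its stop. No verdict was reported.

**Block:** I gripped the white pad, lifted it onto the bed and slid it into the front guides. I then moved the grip to its rear end and pushed until the force rose to about 12 N against the gauge. After I let go, a picture showed it still at the gauge between the rear guides.

**Lever:** I pushed the bar back with closed fingers. The force climbed from about 15 N to 30 N, mostly over the last 1.6 mm. The last picture shows the bar on the line I predicted for the stop (1.15 rad).

**Not fully checked:**
- **Pawl and clamp force:** I couldn't read the pawl's position or the clamp's force on the block directly. I inferred both from the lever angle.
- **Pose fit:** the two bed corners I read in the scene camera were 5 to 7 pixels off my fit for the cutter. The top camera and the contacts agreed with the fit.
- **Objects to leave alone:** the arm kept well clear of the bottle, jar and tape roll, but I did not measure them again at the end.

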